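Seat the mirror carrier on its three-ball kinematic base

ROBOT

A 6-joint arm with a two-finger parallel gripper is mounted at the origin on a cart in front of the work surface, level with it; the furniture and walls round the work are solid. World frame = base frame: x ahead of the robot, y to its left, z up, the work surface at z = 0. Lengths are in m, angles in rad, forces in N, time in s.
With the tool pointing down it reaches from about 0.4 to 0.825 m from the base axis. Payload 7 kg.
Tool frame: the origin (TCP) lies at the very end of the fingers, on their centre line; the grasp point (between the pads) lies arm.hold_point_z behind it (arm.hold_point_z is the distance from the TCP to the grasp point, in m); z points along the fingers, y is the line along which they close (so a half turn about z gives the same grasp; the last joint's range is limited). The gripper opens to 88 mm and grips with 3 to 60 N. Pads are 19 mm wide; open, the fingers measure 130 mm over their backs; the gripper's body (78 mm by 193 mm) begins 47 mm behind the grasp point.
Start: joints at [1.513, 0.359, 0.012, 0, -1.224, -0.288], TCP at [0.229, 0.635, 0.227] pointing down, gripper open.
Joint ranges: [-3.07, 3.07], [-1.43, 2.12], [-1.02, 1.25], [-3.03, 1.67], [-3.05, -0], [-3.03, 3.03]. Speed limits (rad/s): [2.39, 2.39, 3.01, 3.14, 3.14, 3.14].

INTERFACE

Orientations are given as [roll, pitch, yaw] about the fixed x, y, z axes, in that order (R = Rz(yaw) Ry(pitch) Rx(roll)).
In Python, from station import arm gives the robot as it stands.
- The arm moves only by the tool send_path, called as name(argument=value, ...), one argument or row to a line, values as JSON. Schema: {"type":"object","properties":{"steps":{"type":"string"},"force":{"type":"number"},"only":{"type":"string"},"quiet":{"type":"boolean"},"lines":{"type":"string"}},"required":["steps"],"additionalProperties":false}. steps is a string of 1 to 20 rows, parted by a bar, with the numbers parted by commas; each row has 5 numbers: the finger opening in m, then dx, dy, dz in mm, then a turn about the tool's z in units of 0.05 rad; each row is the pose to reach, as a shift and turn from the pose commanded when the call began, along the tool's axes at that moment; what a row does not reach only later rows make up. A row lasts 1/12 s, in which the tool goes at most 0.0417 m and 0.125 rad, less where a joint would pass 70% of its speed; a pose out of reach is approached as far as the arm can. The fingers move at their own pace and stop on an object; force is the grip in N (left out, the last holds). Time passes only in rows, so rows that do not move let the fingers close. The tool returns the time, the measured TCP pose, the force, the opening and the grip force at its end. only (a regular expression) keeps the lines of the reply that match it, lines (a string "A,B") keeps lines A to B, and quiet returns only ok. Input that does not fit is refused with a message, and nothing moves.
- arm.get_state(): the state, without advancing time (a new reading comes with each control period).
- arm.grab_frame(name): name is "scene" or "top" or "wrist"; returns the picture (384x512x3 uint8, red, green, blue); there is no depth.
- arm.camera_params(name): a dict with "fx", "fy", "cx", "cy" (pixels), "D" ([k1, k2, p1, p2, k3] as OpenCV has them; the pictures are not rectified), "T" (4x4, takes a point from camera to world coordinates); the wrist camera has in their place "hand_eye" (4x4, takes a point from camera to tool coordinates, whose origin is the TCP and whose axes are the flange's). Camera axes: x right, y down, z forward; pixel columns grow to the right and rows downward; lengths in m; the calibration is good to about 2 mm. A picture is of the moment at which its call begins: read the wrist's pose just before it. camera_params takes no time and is no camera call.
- arm.job_done(): hands the job in; it is judged then, once.
The state is a dict: "t": time; "q": joint angles; "qd": joint speeds; "joint_efforts": joint torques, N m; "eef_pos": TCP position; "ee_rot": TCP orientation; "force": force on the tool from outside, world axes, zero at the start; "moment": the same for the moment, N m; "width": finger opening in m; "gripper_force": force on a finger pad.
Only numpy, scipy, OpenCV 4.12 (cv2) and the standard library are available. Lean on these libraries where they do the work, as an engineer would, in place of code of your own. Each camera call takes 0.05 s, during which the arm holds its last target. There are 200 camera calls.

TASK

Put the mirror carrier back on its three-ball base beside the microscope: lift it by the sides of its black mirror holder, turn it so that its yellow dot is on the same side as the base's yellow dot, lower it gently (no dropping) and press it down between the two sprung roller arms until the springs pull it fully home on all three balls; then let go. Do not touch the mirror glass, keep the carrier upright, and leave the other things on the bench where they are.

Things in the scene. Friction and masses are not known exactly. Their poses are not given: they have to be found in the camera images.
- mirror_carrier: Loose, 0.3 to 0.6 kg. Aluminium plate 130 mm (its x) by 104 (its y) with a black upright mirror holder in its middle (26 along x, 46 along y, top 83 mm up). Origin: under the plate's middle, in the plane of its feet (bench level); z up. Plate at z 13 to 25 mm; the y = +-52 edges are 45-degree rims, pointed at z 19. Yellow dot on top at x = -55; brass screws on the holder's +x face.
- mirror_glass: Round mirror glass, 37 mm across, on the -x face of the carrier's black holder, part of the carrier; origin at the middle of its back, 56 mm above the carrier's feet. The fingers must not touch it.
- mirror_grip (a point): Point to take the carrier by: centre of the black holder, 64 mm above the carrier's origin, 19 mm below the holder's top. Grip across the 46 mm width (along the carrier's y), on the plain sides. Axes as the carrier's.
- kinematic_base: Fixed dark steel base, 150 mm (x) by 156 (y) by 16, screwed to the bench. Origin: centre of its underside, z up. Three 16 mm steel balls, centres 28 mm up at (-46, 0), (34, 30), (34, -30) mm. Yellow dot on top at x = -69.5 mm. A sprung roller arm at the middle of each y side stands 58 mm high.
- seat (a point): Where the carrier's origin is when fully home: over the base's middle, 27.4 mm above its underside; axes as the base's, carrier x along base x. V-grooves under the carrier (radial, 21 mm wide mouths, same places as the balls) centre it from several mm off, but only this way round; half a turn off they miss the balls and it goes too low.
- spring_left (a joint): Sprung roller arm on the base's +y side, rad, grows outward: 0 at its inner stop. The carrier's rim touches its roller 16 mm above home and pushes it out to about 0.21 as it passes, 6 to 8 mm above home; at home it reads about 0.07. Passing both rollers takes 10 to 15 N of push on top of the carrier's weight, then the springs pull it down. Unpressed, it stays up on the rollers.
- spring_right (a joint): The like arm on the base's -y side, outward positive, same values.
- lens_tissue: Loose flat booklet of lens tissue, 68 x 100 x 9 mm, white with a blue-green band; bystander. Origin: centre of its underside.
- timer: Loose white countdown timer, 62 x 66 x 25 mm; bystander. Origin: centre of its underside.
- marker: Loose marker pen with a blue cap, 131 mm long, 14 mm high; bystander. Origin: centre of its underside.
- mouse: Loose black computer mouse, 112 x 62 x 33 mm; bystander. Origin: centre of its underside.
- hex_key_handle: Loose hex key with a red T-handle, 62 x 101 x 16 mm; bystander. Origin: centre of its underside.

How it is judged:
By the outcome, as a careful person would: the job done as asked, in the order asked, and still so for the second after the job is handed in, with the robot touching nothing.
It also fails if it takes over 40 s, if anything falls off the work surface, if the arm or the gripper's body presses on something with over 40 N, if the wrist force passes 120 N, or if a joint passes its speed limit or range.

## Working session

There is one attempt and no reset: what is moved stays moved. The work goes in short steps, Python scripts to look and compute and a tool call to move; the robot and the scene stay as the last step left them, time stands still between calls to the robot, and variables do not carry over. Pictures are saved under pics/ and viewed, at most 10 in all, crops included, and the job is handed in when it is done.

```bash
ls; mkdir -p pics
```

Run:
```python
from station import arm
import cv2,numpy as np
s=arm.get_state();print({k:np.round(v,4).tolist() for k,v in s.items()},arm.hold_point_z)
for n in("scene","top","wrist"):
    cv2.imwrite(f"pics/{n}0.png",arm.grab_frame(n)[:,:,::-1]);p=arm.camera_params(n);print(n,{k:np.round(v,4).tolist() for k,v in p.items()})
```

```text
pics
station.py
{'t': 0.0, 'q': [1.5131, 0.3594, 0.0111, -0.0004, -1.2241, -0.2881], 'qd': [0.0004, -0.0016, -0.001, 0.0004, -0.0002, -0.0015], 'joint_efforts': [0.0037, -58.2718, 29.305, 6.9972, 0.0069, -0.0002], 'eef_pos': [0.2286, 0.6346, 0.2256], 'ee_rot': [3.1399, -0.0001, -0.3459], 'force': [1.5623, -0.0089, 0.6133], 'moment': [-0.0263, 0.0, 0.0226], 'gripper_force': 0.0, 'width': 0.0875} 0.0188
scene {'fx': 418.3788, 'fy': 418.3788, 'cx': 252.7981, 'cy': 185.972, 'D': [-0.0918, 0.0, 0.0, 0.0, 0.0], 'T': [[0.5359, -0.4909, 0.6869, -0.2382], [-0.844, -0.2912, 0.4504, -0.5852], [-0.0211, -0.8211, -0.5704, 0.7003], [0.0, 0.0, 0.0, 1.0]]}
top {'fx': 473.1073, 'fy': 473.1073, 'cx': 251.0236, 'cy': 196.1277, 'D': [-0.0345, 0.0, 0.0, 0.0, 0.0], 'T': [[0.0186, -0.9857, 0.1673, 0.2557], [-0.9998, -0.0178, 0.0062, -0.115], [-0.0031, -0.1674, -0.9859, 1.6231], [0.0, 0.0, 0.0, 1.0]]}
wrist {'fx': 266.7213, 'fy': 266.7213, 'cx': 252.1104, 'cy': 192.1134, 'D': [-0.0639, 0.0, 0.0, 0.0, 0.0], 'hand_eye': [[-0.0001, -0.9695, -0.2452, 0.0652], [1.0, -0.0002, 0.0003, -0.0001], [-0.0004, -0.2452, 0.9695, -0.1584], [0.0, 0.0, 0.0, 1.0]]}
```

View pics/scene0.png

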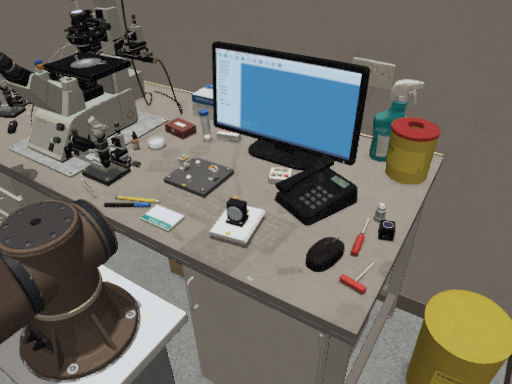

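View pics/top0.png

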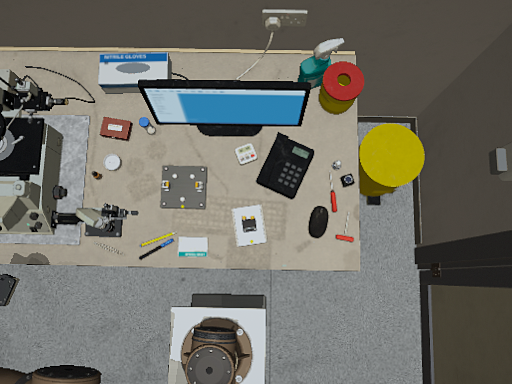

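The scene view shows the carrier at about (238,222) and the base at (199,173). In the top view they are at (249,225) and (184,187), with the tissue and pens in front of the base. I'll zoom in.

Run:
```python
import cv2
a=cv2.imread("pics/top0.png")[145:265,140:290];cv2.imwrite("pics/c1.png",cv2.resize(a,None,fx=5,fy=5,interpolation=cv2.INTER_CUBIC))
a=cv2.imread("pics/scene0.png")[145:250,150:285];cv2.imwrite("pics/c2.png",cv2.resize(a,None,fx=5,fy=5,interpolation=cv2.INTER_CUBIC))
```

```text
(no output)
```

View pics/c1.png

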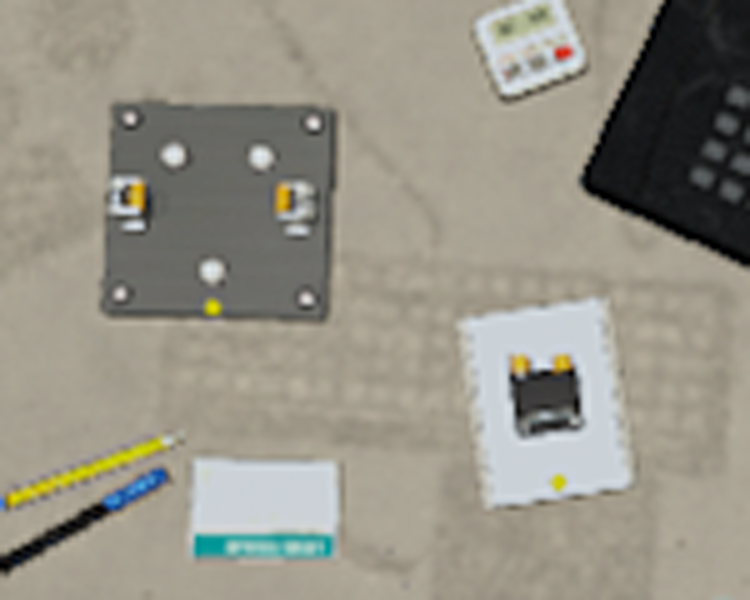

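View pics/c2.png

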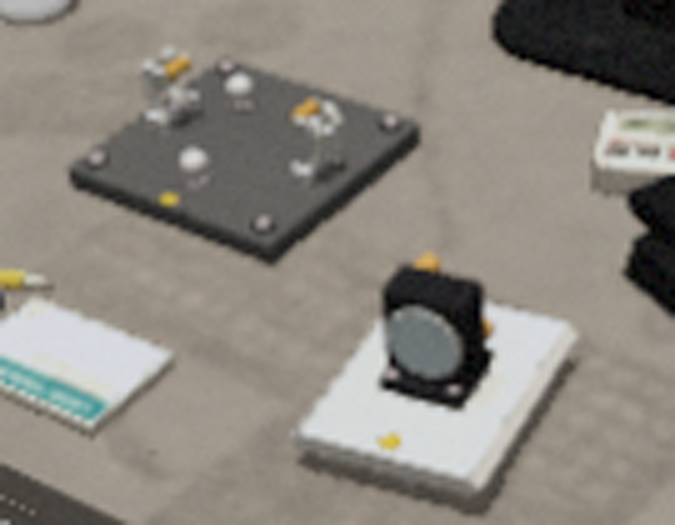

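Create h.py:
```python
import numpy as np,cv2
from station import arm
from scipy.spatial.transform import Rotation as R
def ray(n,px,T=None):
    p=arm.camera_params(n);T=p["T"] if T is None else T;T=np.array(T)
    K=np.array([[p["fx"],0,p["cx"]],[0,p["fy"],p["cy"]],[0,0,1]])
    u=cv2.undistortPoints(np.array(px,float).reshape(-1,1,2),K,np.array(p["D"])).reshape(-1,2)
    d=np.c_[u,np.ones(len(u))]@T[:3,:3].T
    return T[:3,3],d/np.linalg.norm(d,axis=1)[:,None]
def plane(n,px,z,T=None):
    o,d=ray(n,px,T);return o+d*((z-o[2])/d[:,2])[:,None]
def tri(rs):
    A=sum(np.eye(3)-np.outer(d,d) for o,d in rs);b=sum((np.eye(3)-np.outer(d,d))@o for o,d in rs)
    x=np.linalg.solve(A,b);return x,[np.linalg.norm(np.cross(x-o,d)) for o,d in rs]
def wristT(s):
    T=np.eye(4);T[:3,:3]=R.from_euler("xyz",s["ee_rot"]).as_matrix();T[:3,3]=s["eef_pos"]
    return T@np.array(arm.camera_params("wrist")["hand_eye"])
def crop(c,o,f=5):return (np.array(c,float)+.5)/f-.5+np.array(o)
def go(x,y,z,yaw):
    s=arm.get_state();M=R.from_euler("xyz",s["ee_rot"]).as_matrix()
    w=(yaw-s["ee_rot"][2]+np.pi)%(2*np.pi)-np.pi
    print("shift",np.round(M.T@(np.array([x,y,z])-s["eef_pos"]),4),"turn",round(-w,4))
```

Run:
```python
from h import *
np.set_printoptions(precision=4,suppress=True)
t=lambda c:crop(c,(140,145)); s=lambda c:crop(c,(150,145))
for n,a,b in [("cdot",(559,482),(389,441)),("bdot",(213,307),(170,199)),("ballF",(212,271),(193,160)),("ballL",(174,155),(240,84)),("cornFL",(487,507),(300,437)),("cornBR",(605,298),(577,328)),("bFL",(103,315),(72,178)),("bBR",(333,108),(418,130))]:
    x,e=tri([(o,d[0]) for o,d in (ray("top",t(a)),ray("scene",s(b)))]);print(n,x,np.round(e,4))
P=plane("top",t([(462,320),(605,298),(633,487),(487,507)]),.022);c=P.mean(0);print("carrier",c,P)
v=P[0]+P[1]-P[2]-P[3];print(np.arctan2(v[1],v[0]),plane("top",t((559,482)),.025))
P=plane("top",t([(112,103),(333,108),(327,320),(103,315)]),.016);print("base",P.mean(0));v=P[0]+P[1]-P[2]-P[3];print(np.arctan2(v[1],v[0]))
B=plane("top",t([(174,155),(261,157),(212,271)]),.032);print(B,plane("top",t((213,307)),.016))
v=(B[0]+B[1])/2-B[2];print(np.arctan2(v[1],v[0]))
```

```text
cdot [ 0.3726 -0.1084  0.0271] [0.001 0.001]
bdot [0.4892 0.1312 0.0169] [0.0005 0.0005]
ballF [0.512  0.1307 0.0312] [0.0005 0.0005]
ballL [0.5925 0.1603 0.0315] [0.0003 0.0003]
cornFL [ 0.357  -0.0619  0.0199] [0.0015 0.0015]
cornBR [ 0.4996 -0.138   0.0234] [0.0003 0.0003]
bFL [0.4846 0.2074 0.0079] [0.001 0.001]
bBR [0.6321 0.0545 0.0104] [0.0009 0.0009]
carrier [ 0.4275 -0.0998  0.022 ] [[ 0.483  -0.0408  0.022 ]
 [ 0.5    -0.1383  0.022 ]
 [ 0.3712 -0.1592  0.022 ]
 [ 0.3559 -0.0609  0.022 ]]
0.15873058209915436 [[ 0.3734 -0.1091  0.025 ]]
base [0.5572 0.1299 0.016 ]
0.007929641079727386
[[0.5926 0.16   0.032 ]
 [0.5922 0.0999 0.032 ]
 [0.5122 0.1302 0.032 ]] [[0.4897 0.1309 0.016 ]]
-0.0039007177950445004
```

```bash
python3 -c "
from h import *
go(.4275,-.0998,.2,.16)"
```

```text
shift [0.4361 0.6236 0.0267] turn -0.5059
```
Rows are absolute from start; I can give the final target and repeat; the tool goes toward as fast as limited. Straight interpolation? Presumably. 20 rows.

Units first: shifts go in mm and turns go in units of 0.05 rad. So 0.6236 m is 623.6, 0.6 m is 600, -0.506 rad is -10.12.

send_path(
  steps="0.088,40,50,0,0 | 0.088,70,90,0,-2 | 0.088,100,130,0,-4 | 0.088,120,160,0,-6 | 0.088,140,200,0,-8 | 0.088,160,230,0,-10.12 | 0.088,190,260,10,-10.12 | 0.088,210,300,10,-10.12 | 0.088,230,330,10,-10.12 | 0.088,260,360,20,-10.12 | 0.088,280,400,20,-10.12 | 0.088,300,430,20,-10.12 | 0.088,330,460,20,-10.12 | 0.088,350,500,27,-10.12 | 0.088,370,530,27,-10.12 | 0.088,400,570,27,-10.12 | 0.088,420,600,27,-10.12 | 0.088,436,623.6,27,-10.12 | 0.088,436,623.6,27,-10.12 | 0.088,436,623.6,27,-10.12",
)

```text
t: 1.82
eef_pos: [0.4277, -0.1024, 0.1991]
ee_rot: [3.141, 0.001, 0.156]
force: [0.3, 0.3, -0.3]
width: 0.088
gripper_force: 0.0
```

Run:
```python
from h import *
s=arm.get_state();im=arm.grab_frame("wrist");print(s["t"],s["eef_pos"],s["ee_rot"],s["force"],np.abs(s["qd"]).max())
np.save("w1.npy",wristT(s));cv2.imwrite("pics/w1.png",cv2.resize(im[:,:,::-1],(768,576),interpolation=cv2.INTER_CUBIC))
```

```text
1.8167 [ 0.4276817  -0.10242369  0.19910276] [3.14124054e+00 1.22334931e-03 1.55564858e-01] [ 0.33126701  0.32267908 -0.28235362] 0.07251206058617164
```

View pics/w1.png

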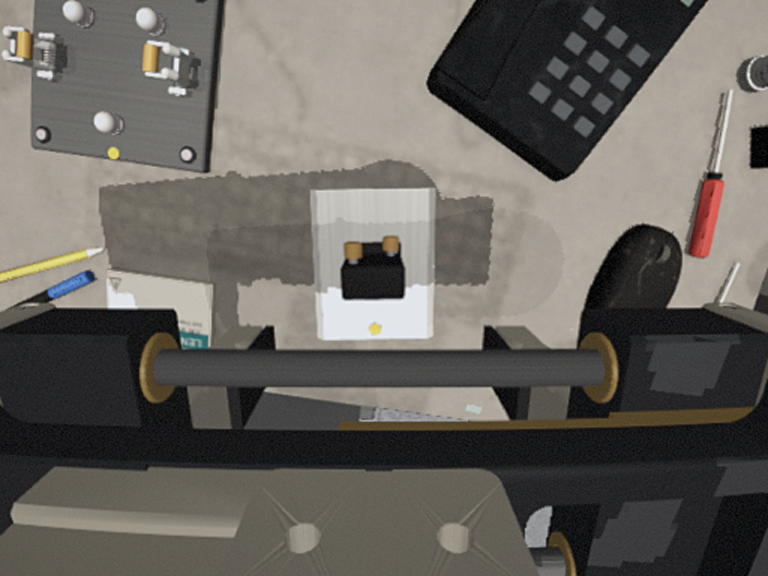

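The wrist view shows the carrier between the fingers: plate corners (312,190)–(433,338), dot (375,328), holder top around (373,277). The base is at upper left, with dot (113,153) and balls at (107,122), (76,13) and (150,20).

Run:
```python
from h import *
np.set_printoptions(precision=4,suppress=True)
T=np.load("w1.npy");w=lambda c:crop(c,(0,0),1.5);t=lambda c:crop(c,(140,145)); s=lambda c:crop(c,(150,145))
P=plane("wrist",w([(312,190),(434,188),(433,338),(318,339)]),.022,T);print(P.mean(0),P);v=P[0]+P[1]-P[2]-P[3];print(np.arctan2(v[1],v[0]))
print("dot",plane("wrist",w((375,328)),.025,T))
H=plane("wrist",w([(342,299),(405,297)]),.083,T);print("holder front top edge",H,H.mean(0),np.diff(H,axis=0))
H=plane("top",t([(514,437),(581,425)]),.083);print("topcam holder",H)
B=plane("wrist",w([(76,13),(150,20),(107,122)]),.032,T);print(B,plane("wrist",w((113,153)),.016,T));v=(B[0]+B[1])/2-B[2];print(np.arctan2(v[1],v[0]))
for n,a,b,c in [("cdot",(559,482),(389,441),(375,328)),("bdot",(213,307),(170,199),(113,153)),("ballF",(212,271),(193,160),(107,122)),("ballL",(174,155),(240,84),(76,13))]:
    x,e=tri([(o,d[0]) for o,d in (ray("top",t(a)),ray("scene",s(b)),ray("wrist",w(c),T))]);print(n,x,np.round(e,4))
```

```text
[ 0.4261 -0.0989  0.022 ] [[ 0.4818 -0.0388  0.022 ]
 [ 0.4988 -0.1371  0.022 ]
 [ 0.3704 -0.1607  0.022 ]
 [ 0.3535 -0.0591  0.022 ]]
0.1695403451925745
dot [[ 0.3729 -0.1078  0.025 ]]
holder front top edge [[ 0.4117 -0.0785  0.083 ]
 [ 0.4201 -0.1226  0.083 ]] [ 0.4159 -0.1006  0.083 ] [[ 0.0084 -0.0441  0.    ]]
topcam holder [[ 0.3979 -0.0795  0.083 ]
 [ 0.4066 -0.123   0.083 ]]
[[0.5897 0.1574 0.032 ]
 [0.5899 0.0972 0.032 ]
 [0.5115 0.1281 0.032 ]] [[0.4881 0.1329 0.016 ]]
-0.009815679387867197
cdot [ 0.373  -0.108   0.0264] [0.0011 0.001  0.0004]
bdot [0.4886 0.1311 0.0178] [0.001  0.0005 0.0008]
ballF [0.5119 0.1303 0.0307] [0.0006 0.001  0.0012]
ballL [0.5916 0.1596 0.0312] [0.0012 0.0009 0.0019]
```

```bash
python3 -c "
from h import *
print(arm.get_state()['eef_pos'])
go(.427,-.0995,.0452,.167)"
```

```text
[ 0.42733634 -0.10111232  0.19907735]
shift [ 1.000e-04 -1.600e-03  1.539e-01] turn -0.0109
```

Converted, 0.153 m is 153, 0.14 m is 140, -0.007 rad is -0.14.

send_path(
  steps="0.088,0,0,30,-0.14 | 0.088,0,0,60,-0.14 | 0.088,0,0,90,-0.14 | 0.088,0,0,120,-0.14 | 0.088,0,0,140,-0.14 | 0.088,0,0,153,-0.14 | 0.088,0,0,153,-0.14 | 0.088,0,0,153,-0.14",
)

```text
t: 2.53
eef_pos: [0.4273, -0.0988, 0.0464]
ee_rot: [3.141, 0.002, 0.169]
force: [0.1, -0.5, 0.7]
width: 0.0875
gripper_force: 0.0
```

Run:
```python
from h import *
s=arm.get_state();im=arm.grab_frame("wrist")
np.save("w2.npy",wristT(s));cv2.imwrite("pics/w2.png",cv2.resize(im[60:300,100:420,::-1],None,fx=2.5,fy=2.5,interpolation=cv2.INTER_CUBIC))
```

```text
(no output)
```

View pics/w2.png

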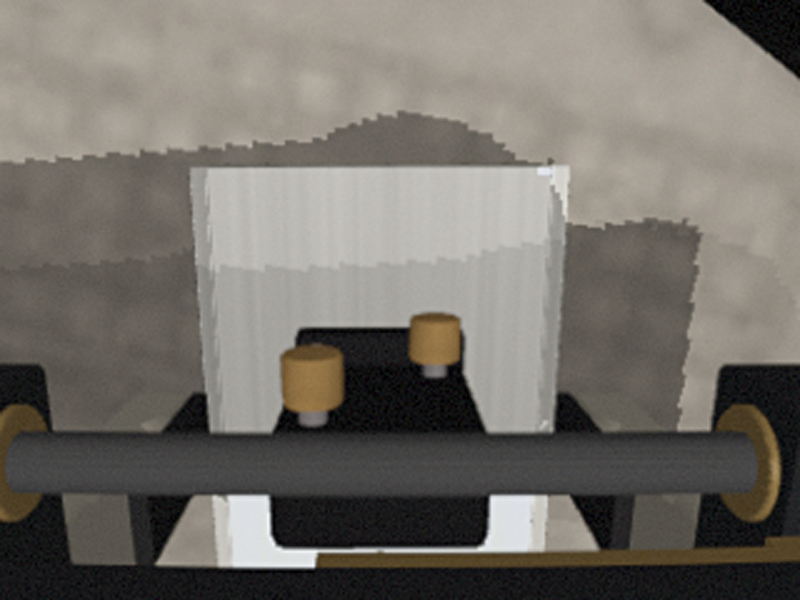

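The holder sits squarely between the open fingers, with its top front edge at row 547, columns 272–488. I'll check its centring in the tool frame.

Run:
```python
from h import *
np.set_printoptions(precision=4,suppress=True)
T=np.load("w2.npy");s=arm.get_state();M=R.from_euler("xyz",s["ee_rot"]).as_matrix()
w=lambda c:crop(c,(100,60),2.5)
for n,c,z in [("top front edge",[(274,546),(487,546)],.083),("plate far",[(193,168),(568,168)],.022)]:
    P=plane("wrist",w(c),z,T);print(n,(P-s["eef_pos"])@M,P.mean(0))
```

```text
top front edge [[-0.0122 -0.0225 -0.0358]
 [-0.0122  0.0217 -0.0358]] [ 0.4159 -0.1004  0.083 ]
plate far [[ 0.0634 -0.0508  0.0252]
 [ 0.0634  0.0499  0.0252]] [ 0.4905 -0.0877  0.022 ]
```

send_path(
  steps="0.05,0,0,0,0 | 0.05,0,0,0,0 | 0.05,0,0,0,0 | 0.04,0,0,0,0 | 0.04,0,0,0,0 | 0.04,0,0,0,0 | 0.04,0,0,0,0 | 0.04,0,0,0,0",
  force=40,
)

```text
t: 3.25
eef_pos: [0.4277, -0.0995, 0.0467]
ee_rot: [3.142, -0.0, 0.167]
force: [-0.4, 1.3, 1.7]
width: 0.0461
gripper_force: 40.0
```

Converted, -0.11 m is -110, -0.09 m is -90.

send_path(
  steps="0.04,0,0,-10,0 | 0.04,0,0,-30,0 | 0.04,0,0,-60,0 | 0.04,0,0,-90,0 | 0.04,0,0,-110,0 | 0.04,0,0,-110,0 | 0.04,0,0,-110,0 | 0.04,0,0,-110,0",
  force=40,
)

```text
t: 3.92
eef_pos: [0.4262, -0.0994, 0.155]
ee_rot: [-3.141, 0.003, 0.166]
force: [-0.8, -0.2, -5.3]
width: 0.0458
gripper_force: 40.0
```

```bash
python3 -c "
from h import *
s=arm.get_state();print(s['eef_pos'],s['moment'],s['t'],s['force'])
go(.5575,.130,.157,0)"
```

```text
[ 0.42616921 -0.09943754  0.15496562] [-0.02547251 -0.02926491 -0.0110292 ] 3.9167 [-0.84505412 -0.24169026 -5.30961754]
shift [ 0.1675 -0.2045 -0.0023] turn 0.1665
```

send_path(
  steps="0.04,15,-18,0,0 | 0.04,35,-43,0,0.6 | 0.04,58,-70,0,1.4 | 0.04,80,-97,0,2.2 | 0.04,102,-125,0,3 | 0.04,125,-152,0,3.4 | 0.04,145,-177,0,3.4 | 0.04,158,-193,0,3.4 | 0.04,165,-201,0,3.4 | 0.04,167.2,-204.5,0,3.4 | 0.04,167.2,-204.5,0,3.4 | 0.04,167.2,-204.5,0,3.4 | 0.04,167.2,-204.5,0,3.4 | 0.04,167.2,-204.5,0,3.4",
  force=40,
)

```text
t: 5.08
eef_pos: [0.5579, 0.129, 0.1566]
ee_rot: [3.142, 0.0, -0.004]
force: [-0.3, 0.4, -4.9]
width: 0.0457
gripper_force: 40.0
```

Run:
```python
from h import *
s=arm.get_state();im=arm.grab_frame("wrist");print(s["eef_pos"],s["ee_rot"],s["t"])
np.save("w3.npy",wristT(s));t=arm.grab_frame("top")
a=cv2.resize(im[:300,60:460,::-1],(800,600),interpolation=cv2.INTER_CUBIC)
a=im[:,:,::-1];cv2.imwrite("pics/t3.png",t[:,:,::-1]);cv2.imwrite("pics/w3.png",cv2.resize(a,(768,576),interpolation=cv2.INTER_CUBIC))
```

```text
[0.55789668 0.12897304 0.15657634] [ 3.14151025e+00  3.16552452e-04 -3.78932839e-03] 5.0833
```

View pics/w3.png

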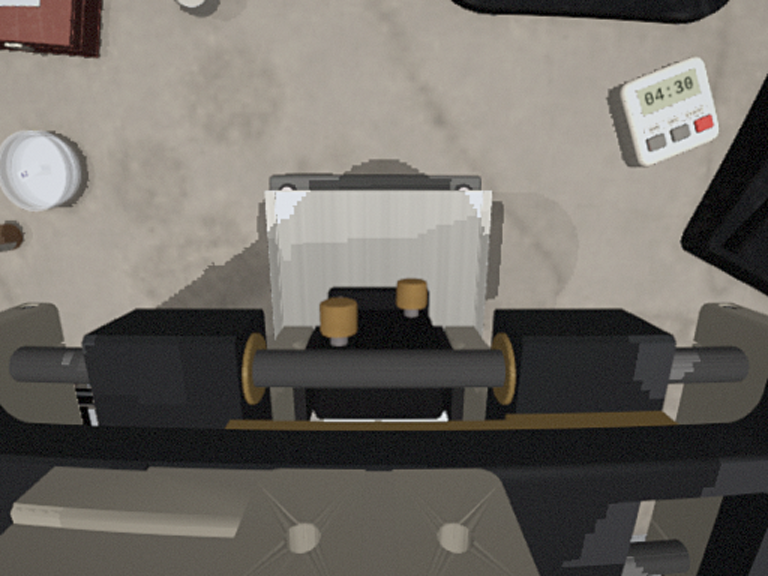

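The carrier is held level and square over the base. The base's far edge shows at row 178, columns 269–483; the carrier's far plate edge is at row 191, columns 266–492.

Run:
```python
from h import *
np.set_printoptions(precision=4,suppress=True)
T=np.load("w3.npy");w=lambda c:crop(c,(0,0),1.5)
P=plane("wrist",w([(269,178),(483,178)]),.016,T);print("base far",P,P.mean(0))
z=.1566-.0467
P=plane("wrist",w([(266,191),(492,191)]),z+.019,T);print("carrier far (rim)",P,P.mean(0))
P=plane("wrist",w([(266,191),(492,191)]),z+.025,T);print("carrier far(top)",P,P.mean(0))
```

```text
base far [[0.6306 0.2084 0.016 ]
 [0.63   0.0528 0.016 ]] [0.6303 0.1306 0.016 ]
carrier far (rim) [[0.6221 0.1801 0.1289]
 [0.6217 0.0771 0.1289]] [0.6219 0.1286 0.1289]
carrier far(top) [[0.6221 0.1784 0.1349]
 [0.6217 0.0787 0.1349]] [0.6219 0.1286 0.1349]
```

send_path(
  steps="0.04,0,0,15,0 | 0.04,0,0,35,0 | 0.04,0,0,50,0 | 0.04,-0.5,-0.5,60,0 | 0.04,-0.5,-0.5,62,0 | 0.04,-0.5,-0.5,62,0 | 0.04,-0.5,-0.5,62,0",
  force=55,
)

```text
t: 5.77
eef_pos: [0.5586, 0.1307, 0.0955]
ee_rot: [-3.141, -0.001, -0.003]
force: [-0.2, 0.7, -5.4]
width: 0.0459
gripper_force: 55.0
```

send_path(
  steps="0.04,0,0,2,0 | 0.04,0,0,4,0 | 0.04,0,0,6,0 | 0.04,0,0,8,0 | 0.04,0,0,8,0",
  force=55,
)

```text
t: 6.18
eef_pos: [0.56, 0.1314, 0.0885]
ee_rot: [-3.14, -0.004, -0.002]
force: [1.6, 0.2, 4.1]
width: 0.0456
gripper_force: 55.0
```

Converted, -0.0015 m is -1.5, 0.006 m is 6.

send_path(
  steps="0.04,-1,0,1,0 | 0.04,-1.5,0,3,0 | 0.04,-1.5,0,5,0 | 0.04,-1.5,0,6,0 | 0.04,-1.5,0,6,0",
  force=55,
)

```text
t: 6.6
eef_pos: [0.5581, 0.1313, 0.082]
ee_rot: [-3.14, -0.004, -0.002]
force: [2.5, 0.3, -2.2]
width: 0.0456
gripper_force: 55.0
```

send_path(
  steps="0.04,0,0,2,0 | 0.04,0,0,4,0 | 0.04,0,0,4,0",
  force=55,
)

```text
t: 6.85
eef_pos: [0.5565, 0.1309, 0.0756]
ee_rot: [-3.141, 0.0, -0.003]
force: [2.7, 3.8, -9.9]
width: 0.0455
gripper_force: 55.0
```

Converted, 0.002 m is 2, 0.001 m is 1.

send_path(
  steps="0.04,0,0,1,0 | 0.04,0,0,2,0 | 0.04,0,0,2,0 | 0.04,0,0,2,0",
  force=55,
)

```text
t: 7.18
eef_pos: [0.5573, 0.1312, 0.0746]
ee_rot: [-3.141, -0.001, -0.003]
force: [4.1, 3.5, -6.8]
width: 0.0457
gripper_force: 55.0
```

send_path(
  steps="0.04,0,0,1,0 | 0.04,0,0,2,0 | 0.04,0,0,3,0 | 0.04,0,0,3,0 | 0.04,0,0,3,0",
  force=55,
)

```text
t: 7.6
eef_pos: [0.5582, 0.1314, 0.0737]
ee_rot: [-3.14, -0.004, -0.002]
force: [0.8, 4.2, 10.2]
width: 0.0456
gripper_force: 55.0
```

send_path(
  steps="0.04,0,0,1,0 | 0.04,0,0,2,0 | 0.04,0,0,2,0 | 0.04,0,0,1,0 | 0.04,0,0,-1,0 | 0.04,0,0,-2,0 | 0.04,0,0,-2,0",
  force=55,
)

```text
t: 8.18
eef_pos: [0.5576, 0.1313, 0.0742]
ee_rot: [-3.14, -0.002, -0.003]
force: [3.5, 5.1, -0.8]
width: 0.0455
gripper_force: 55.0
```

send_path(
  steps="0.055,0,0,0,0 | 0.075,0,0,0,0 | 0.075,0,0,0,0 | 0.075,0,0,0,0 | 0.075,0,0,0,0",
)

```text
t: 8.6
eef_pos: [0.556, 0.1301, 0.0734]
ee_rot: [3.141, 0.001, -0.003]
force: [0.2, -0.2, -0.4]
width: 0.0724
gripper_force: 0.0
```

send_path(
  steps="0.075,0,0,-10,0 | 0.075,0,0,-30,0 | 0.075,0,0,-60,0 | 0.075,0,0,-100,0 | 0.075,0,0,-120,0 | 0.075,0,0,-120,0 | 0.075,0,0,-120,0 | 0.075,0,0,-120,0",
)

```text
t: 9.27
eef_pos: [0.556, 0.1303, 0.1936]
ee_rot: [-3.141, 0.0, -0.003]
force: [0.1, 0.0, 0.0]
width: 0.0751
gripper_force: 0.0
```

Run:
```python
from h import *
s=arm.get_state();im=arm.grab_frame("wrist");np.save("w4.npy",wristT(s))
b=arm.grab_frame("scene");cv2.imwrite("pics/s4.png",b[:,:,::-1])
t=arm.grab_frame("top");cv2.imwrite("pics/t4.png",t[:,:,::-1])
a=cv2.resize(im[60:300,100:420,::-1],(533,400),interpolation=cv2.INTER_CUBIC)
c=cv2.resize(b[130:230,150:217,::-1],(268,400),interpolation=cv2.INTER_CUBIC)
cv2.imwrite("pics/m4.png",np.hstack([a,c])[:,:800])
```

```text
(no output)
```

View pics/m4.png

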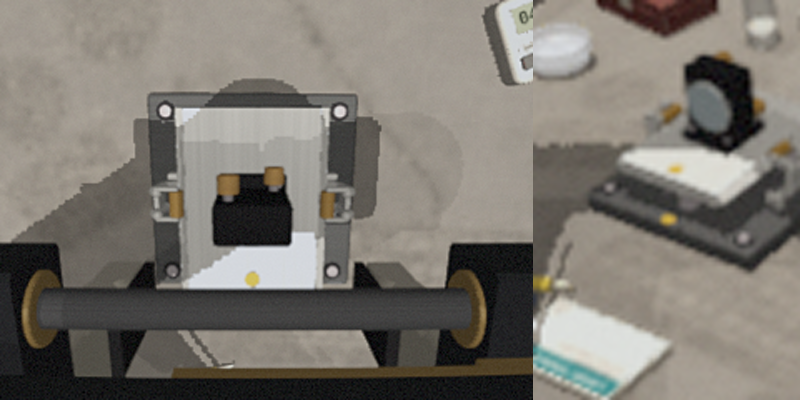

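The carrier sits on the base with both dots towards the robot: carrier dot (252,279) left and (676,168) right. A roller rests over each rim. As a last check I'll triangulate the plate height and its corners.

Run:
```python
from h import *
T=np.load("w4.npy");k=533/320
W=lambda c:crop(c,(100,60),k)
x,e=tri([(o,d[0]) for o,d in (ray("wrist",W((252,279)),T),ray("scene",crop((143,168),(150,130),4)))]);print("dot",x,e)
P=plane("wrist",W([(176,108),(327,108)]),.0464,T);print(P,P.mean(0))
P=plane("wrist",W([(149,94),(357,95)]),.016,T);print("base far",P.mean(0))
print(arm.get_state()["t"])
```

```text
dot [0.5025034  0.13153243 0.05352855] [np.float64(0.0004134876480654309), np.float64(0.00041348764806543013)]
[[0.6217604  0.18239681 0.0464    ]
 [0.62143454 0.08111898 0.0464    ]] [0.62159747 0.13175789 0.0464    ]
base far [0.63145271 0.13075047 0.016     ]
9.4167
```

Plate dot height is 53.5 mm against 52.4 mm expected, and the far-edge gap is 9.9 mm against 10. It is home, so I'm handing in.

```bash
python3 -c "
from station import arm
print(arm.job_done())"
```

```text
the job is handed in; nothing more can be done
None
```

The mirror carrier is back on its three-ball base with the yellow dots on the same side, pressed home between the roller arms and released; its measured height is about 1 mm from nominal, and the job was handed in at about 9.4 s.

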